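# Tuck a toy blank under the sprung hold-down

### The job

Three wooden offcuts lie loose on the bench. Take the flattest and longest one and tuck it end first under the sprung steel arm of the hold-down, from its open front, until about a third of its length is past the arm's press bar: the blank must lie flat on the wooden bed, centred under the arm and in line with it. Let go, so that the arm alone holds it down.

Things in the scene. Friction and masses are not known exactly. Their poses are not given: they have to be found in the camera images.
- blank_center (a point): Centre (half-way up) of the offcut to tuck: wooden block, 42 mm along its own x, 90 mm along its own y, 22 mm thick (z, up), about 54 g, lying flat and loose on the bench, both ends alike. The two other offcuts near it are shorter and thicker (45x70x30 and 38x55x38 mm); which lies where changes.
- bed_line (a point): Point on top of the fixed wooden bed, straight below the middle of the arm's press bar. x points the way in, from the open front toward the pivot; y left, z up. Bed: 100 mm wide, x = -80 to +115 mm, top 15 mm above the bench. Bar at x = 0, its underside 14 mm above the bed at rest; from it a lip slopes up forward to x = -38 mm, tip 39 mm above the bed. Cheeks 46 mm high from x = +65 mm on.
- hold_arm (a joint): Angle of the sprung steel arm (28 mm wide, narrower than the blank), rad: 0 at rest on its stop, growing as it lifts, at most 0.35. The blank pushed along the bed in +x meets the lip and lifts the arm by itself (under 10 N of push); then it reads about 0.10, the lip's tip is about 51 mm above the bed and the bar presses with 3 N. Fingers on the blank's sides pass outside the arm.
Things that resemble listed ones, but are neither listed nor needed, are in the scene too. Leave any green, pink or turquoise look-alike of the part that bears blank_center alone.

How it is judged (in metres and radians):
At the end, for the whole second after the job is handed in: The 90 mm blank lies flat and still on the bed, released, its front end at least 12 mm past the press bar (centre 33 mm before to 25 mm beyond the bar), within 15 mm of the middle line and 11 degrees of the way in, the arm resting on it (0.06 to 0.16 rad) (x of blank_center in the frame of bed_line between -0.033 and 0.025 m and y of blank_center in the frame of bed_line between -0.015 and 0.015 m and z of blank_center in the frame of bed_line below 0.016 m and angle between the y axis of blank_center and the x axis of bed_line, either way round below 0.2 rad and angle between blank_center's own z axis and vertical below 0.08 rad and value of joint hold_arm between 0.06 and 0.16 rad and velocity of joint hold_arm below 0.05 rad/s); the robot touches nothing.
It also fails if it takes over 35 s, if anything falls off the work surface, if the arm or the gripper's body presses on something with over 40 N, if the wrist force passes 120 N, or if a joint passes its speed limit or range.

### The arm

A 7-joint arm with a two-finger parallel gripper is mounted at the origin on a cart in front of the work surface, level with it; the furniture and walls round the work are solid. World frame = base frame: x ahead of the robot, y to its left, z up, the work surface at z = 0. Lengths are in m, angles in degrees, forces in N, time in s.
With the tool pointing down it reaches from about 0.425 to 0.875 m from the base axis. Payload 4.7 kg.
Tool frame: the origin (TCP) lies at the very end of the fingers, on their centre line; the grasp point (between the pads) lies 19 mm behind it; z points along the fingers, y is the line along which they close (so a half turn about z gives the same grasp; the last joint's range is limited). The gripper opens to 87 mm and grips with 3 to 60 N. Pads are 19 mm wide; open, the fingers measure 117 mm over their backs; the gripper's body (75 mm by 190 mm) begins 51 mm behind the grasp point.
Start: joints at [74.834, 18.392, -4.016, 83.108, 1.295, 78.541, -3.26], TCP at [0.179, -0.625, 0.183] pointing down, gripper open.
Joint ranges: [-163.93, 163.93], [-17.29, 119.83], [-79.2, 71.16], [3.27, 140.29], [-89.18, 269.18], [5.43, 117.66], [-154.24, 154.24]. Speed limits (degrees/s): [147.25, 147.25, 180, 180, 180, 180, 180].

### API

Orientations are given as [roll, pitch, yaw] about the fixed x, y, z axes, in that order (R = Rz(yaw) Ry(pitch) Rx(roll)).
In Python, from cell import get_obs, read_camera, sign_off, silhouettes gives the robot as it stands.
- The arm moves only by the tool play_rows, never from a script. Its argument "steps" is a list that holds one entry, the list of rows, each a list of 7 numbers: the shift along the tool's x, y, z in m, then the turn, a rotation vector about the tool's x, y, z in rad, then the finger opening in m, from 0 to 0.087. A call has 1 to 12 rows; each row shifts and turns the commanded pose from where the row before left it, along the tool's axes as they then stand; what a row does not reach is not made up. A row lasts 1/10 s, in which the tool goes at most 50 mm and 8.59 degrees, less where a joint would pass 70% of its speed; a pose out of reach is approached as far as the arm can. A call is refused whole if a number of a shift passes 0.05 or a number of a turn 0.15, either way. A call with a gripper value outside its range is refused whole. The fingers move at their own pace and stop on an object; "force" is the grip in N (left out, the last holds). Time passes only in rows, so rows that do not move let the fingers close. It gives the time, the measured TCP pose, the force, the opening and the grip force at its end, in the units of the state.
- get_obs(): the state, without advancing time (a new reading comes with each control period).
- read_camera(name): name is "scene" or "top"; returns a dict with "frame" (384x512x3 uint8, red, green, blue), "intrinsics" (3x3 intrinsics, pixels), "k1" (the pictures are not rectified: a ray, as slopes to the right and down, at radius r is drawn at 1 + k1 r^2 times it, then the intrinsics apply), "view" (4x4, takes a point from world to camera coordinates). Camera axes: x right, y up, looking along -z (the intrinsics and any distortion apply to the point x, -y, -z); pixel columns grow to the right and rows downward; lengths in m; the calibration is good to about 2 mm. A picture is of the moment at which its call begins. There is no depth.
- sign_off(): hands the job in; it is judged then, once.
Trained networks look in the newest picture that a camera, given by its name, has taken for a name from the list of things; names that differ only in an ending like _2 or _b are one class to them, and where a whole thing is asked for, a point or a joint stands for the part that bears it (a point fixed in the world has none). Each returns a list of dicts, best first, with "p" (0 to 1); they miss things now and then, are a little off and sometimes report something else, mostly with a low value. They report only what shows in the picture. A call takes as long as a camera call. They do not tell look-alikes from the thing itself.
- silhouettes(camera, name): "pixels" (384x512 bool, what is visible of it) and "extent" ([left, top, right, bottom] in pixels, round what is visible of it).
The state is a dict: "time_s": time; "qpos": joint angles; "joint_velocities": joint speeds; "effort": joint torques, N m; "tool_pos": TCP position; "tool_rot": TCP orientation; "force": force on the tool from outside, world axes, zero at the start; "wrist_torque": the same for the moment, N m; "grip_width": finger opening in m; "grasp_force": force on a finger pad.
Only numpy, scipy, OpenCV 4.12 (cv2) and the standard library are available. Lean on these libraries where they do the work, as an engineer would, in place of code of your own. Each camera call takes 0.05 s, during which the arm holds its last target. There are 200 camera calls.

## Working session

There is one attempt and no reset: what is moved stays moved. The work goes in short steps, Python scripts to look and compute and a tool call to move; the robot and the scene stay as the last step left them, time stands still between calls to the robot, and variables do not carry over. Pictures are saved under pics/ and viewed, at most 10 in all, crops included, and the job is handed in when it is done.

Besides the shell and the picture viewer there is one more tool, called after ">>>" by a JSON object that holds its "fn" and its "kwargs". play_rows: Moves the arm, as the interface text tells. Its arguments: {"type":"object","properties":{"steps":{"type":"array","items":{"type":"array","items":{"type":"array","items":{"type":"number"}}}},"force":{"type":"number"}},"required":["steps"]}

```bash
mkdir -p pics
cat > h.py <<'E'
import numpy as np, cv2
from cell import *
def save(n,f,box=None,s=1):
    im=f[:,:,::-1]
    if box: im=im[box[1]:box[3],box[0]:box[2]]
    cv2.imwrite('pics/'+n,cv2.resize(im,None,fx=s,fy=s,interpolation=cv2.INTER_CUBIC))
def ray(c,u,v):
    K=np.array(c['intrinsics']);T=np.array(c['view']);k=c['k1']
    d=np.linalg.inv(K)@[u,v,1];d=d[:2];p=d.copy()
    for _ in range(20): p=d/(1+k*(p@p))
    R=T[:3,:3];o=-R.T@T[:3,3]
    return o,R.T@np.array([p[0],-p[1],-1])
def at(c,u,v,z):
    o,d=ray(c,u,v);return o+d*(z-o[2])/d[2]
def proj(c,P):
    K=np.array(c['intrinsics']);T=np.array(c['view'])
    q=T[:3,:3]@np.array(P)+T[:3,3];p=np.array([q[0],-q[1]])/-q[2]
    p=p*(1+c['k1']*(p@p));return (K@[p[0],p[1],1])[:2]
E
python3 - <<'E'
from h import *
o=get_obs();print(o['tool_pos'],o['tool_rot'],o['force'])
C={}
for n in('scene','top'):
    c=read_camera(n);C[n]=c
    T=np.array(c['view']);print(n,(-T[:3,:3].T@T[:3,3]).round(3),c['k1'],(T[:3,:3]).round(2).tolist())
    for t in('blank_center','hold_arm'):
        for s in silhouettes(n,t): 
            m=s['pixels'];v,u=np.nonzero(m);print(n,t,round(s['p'],2),s['extent'],u.mean().round(),v.mean().round(),at(c,u.mean(),v.mean(),.02).round(3))
cv2.imwrite('pics/a.png',cv2.resize(np.vstack([C['scene']['frame'],C['top']['frame']])[:,:,::-1],(400,600))) if 0 else None
save('scene0.png',C['scene']['frame'],None,1.5);save('top0.png',C['top']['frame'],None,1.5)
E
```

```text
[ 0.17862924 -0.62431615  0.18204919] [-1.79889466e+02  6.84904851e-03  1.59726972e+01] [-0.34805761 -0.33965732 -0.1329752 ]
scene [-0.026  0.651  1.144] -0.05972639490640756 [[-0.8, -0.6, 0.01], [0.42, -0.55, 0.72], [-0.42, 0.58, 0.69]]
scene blank_center 0.67 [173.0, 192.0, 199.4, 210.7] 185.0 203.0 [ 0.809 -0.092  0.02 ]
scene blank_center 0.65 [294.6, 213.1, 320.6, 233.6] 306.0 222.0 [ 0.435 -0.266  0.02 ]
scene blank_center 0.6 [250.2, 224.7, 269.2, 252.8] 262.0 239.0 [ 0.509 -0.123  0.02 ]
scene hold_arm 0.89 [194.7, 244.7, 226.7, 266.7] 209.0 255.0 [0.599 0.026 0.02 ]
top [ 0.471 -0.252  1.149] -0.1249908829625893 [[-0.0, -1.0, 0.01], [0.99, -0.0, 0.15], [-0.15, 0.01, 0.99]]
top blank_center 0.84 [358.5, 247.8, 392.3, 278.0] 374.0 261.0 [ 0.433 -0.594  0.02 ]
top blank_center 0.77 [188.5, 107.8, 211.4, 144.5] 198.0 127.0 [ 0.814 -0.103  0.02 ]
top blank_center 0.72 [191.1, 223.0, 226.2, 243.9] 208.0 233.0 [ 0.514 -0.135  0.02 ]
top blank_center 0.56 [242.8, 245.6, 275.7, 269.7] 259.0 259.0 [ 0.441 -0.275  0.02 ]
top hold_arm 0.64 [141.4, 180.3, 153.3, 228.0] 146.0 205.0 [0.589 0.039 0.02 ]
```

View pics/scene0.png

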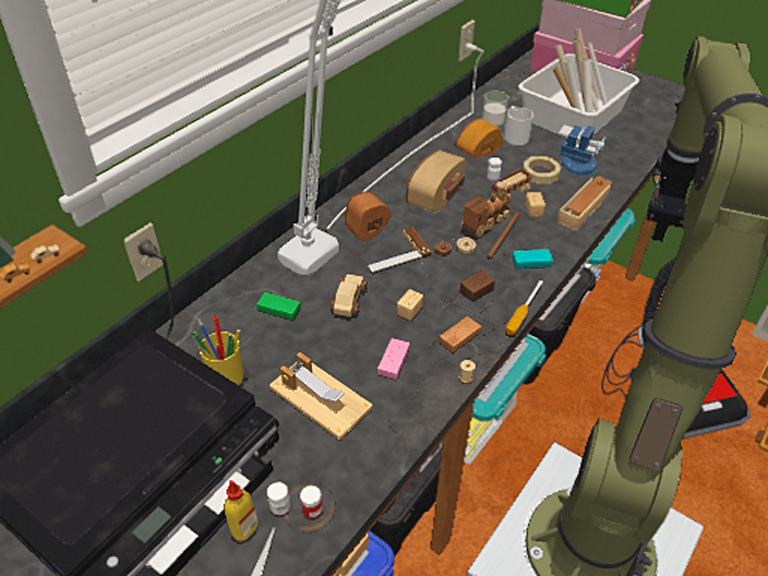

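View pics/top0.png

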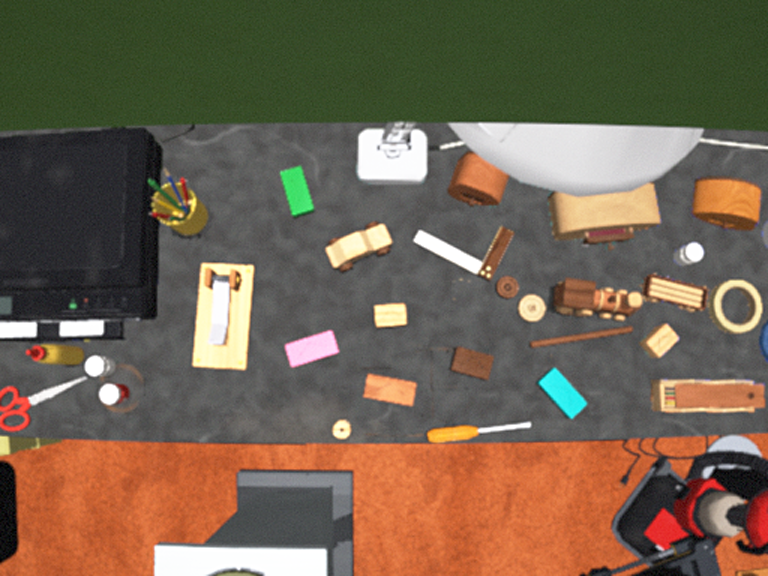

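Scene: candidates in top-view 512-pixel coordinates are orange-brown block (260,259), dark brown (315,241), light cube (260,210), and coloured look-alikes green (198,127), pink (208,233), turquoise (374,261). Orange-brown looks the longest and flattest. The hold-down is at top (148,210), with its lip facing the robot. Next, a close crop and measurements.

Run:
```python
from h import *
c=read_camera('top');s=read_camera('scene')
a=cv2.resize(c['frame'][150:290,115:345],None,fx=3.3,fy=3.3,interpolation=2)[:,:760]
save('x.png',c['frame'])
cv2.imwrite('pics/top1.png',a[:,:,::-1])
b=cv2.resize(s['frame'][180:300,170:350],None,fx=4.4,fy=4.4,interpolation=2);cv2.imwrite('pics/sc1.png',b[:,:,::-1])
for n,cc in(('top',c),('scene',s)):
  for t in silhouettes(n,'blank_center'):
    m=t['pixels'].astype(np.uint8);r=cv2.minAreaRect(np.argwhere(m)[:,::-1].astype(np.float32))
    P=cv2.boxPoints(r)
    W=np.array([at(cc,*p,.022)for p in P])
    print(n,t['p'].__round__(2),np.round(r[0]),np.round(W[:,:2],3).tolist(),np.linalg.norm(W[0]-W[1]).round(3),np.linalg.norm(W[2]-W[1]).round(3))
```

```text
top 0.95 [198. 128.] [[0.851, -0.067], [0.865, -0.108], [0.775, -0.138], [0.761, -0.098]] 0.043 0.095
top 0.82 [374. 261.] [[0.457, -0.545], [0.485, -0.582], [0.411, -0.641], [0.384, -0.604]] 0.046 0.095
top 0.58 [259. 260.] [[0.429, -0.228], [0.47, -0.236], [0.452, -0.325], [0.41, -0.316]] 0.042 0.09
top 0.56 [208. 233.] [[0.523, -0.084], [0.55, -0.172], [0.505, -0.186], [0.478, -0.099]] 0.092 0.047
scene 0.89 [307. 222.] [[0.463, -0.227], [0.451, -0.331], [0.403, -0.308], [0.416, -0.207]] 0.104 0.054
scene 0.82 [186. 204.] [[0.837, -0.052], [0.869, -0.103], [0.773, -0.13], [0.744, -0.079]] 0.06 0.099
scene 0.5 [355. 172.] [[0.475, -0.576], [0.403, -0.643], [0.372, -0.588], [0.442, -0.522]] 0.098 0.064
```

View pics/top1.png

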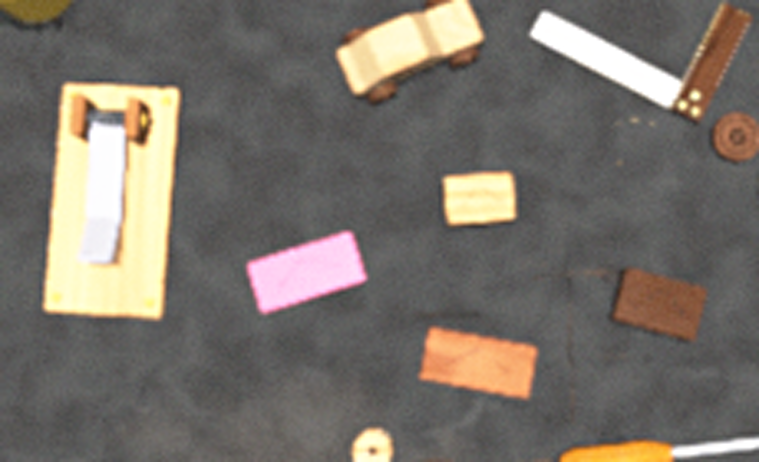

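View pics/sc1.png

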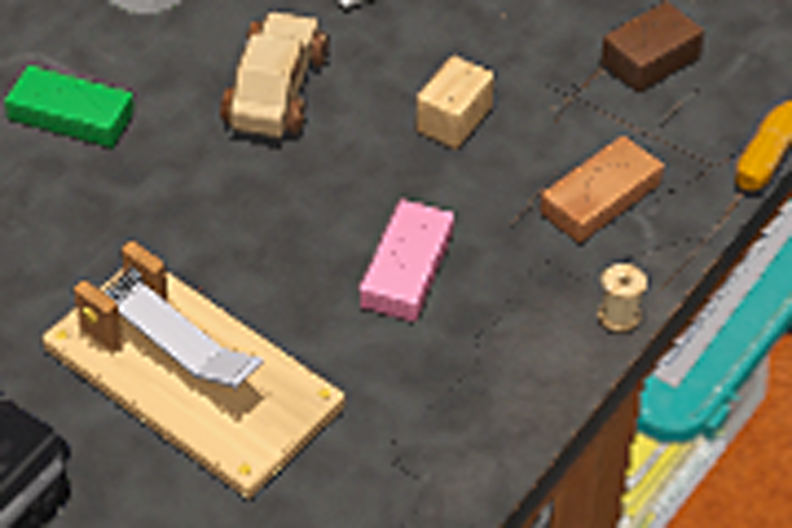

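Run:
```python
from h import *
c=read_camera('top');s=read_camera('scene')
T=lambda p:(p[0]/3.3+115-.35,p[1]/3.3+150-.35)
S=lambda p:(p[0]/4.4+170-.4,p[1]/4.4+180-.4)
def tri(a,b):
    o1,d1=ray(c,*T(a));o2,d2=ray(s,*S(b));d1/=np.linalg.norm(d1);d2/=np.linalg.norm(d2)
    t=np.linalg.lstsq(np.stack([d1,-d2],1),o2-o1,rcond=None)[0]
    p,q=o1+t[0]*d1,o2+t[1]*d2;return ((p+q)/2).round(4),np.linalg.norm(p-q).round(4)
print('block')
for a,b in [((430,328),(542,197)),((538,346),(625,137)),((528,397),(664,172)),((419,378),(582,224))]:
    print(*tri(a,b),at(c,*T(a),.022).round(4)[:2],at(s,*S(b),.022).round(4)[:2])
print('bed')
for a,b in [((181,89),None),((63,84),(43,342)),((162,319),(345,400)),((43,312),(249,486))]:
    print(at(c,*T(a),.015).round(4)[:2],*( (*tri(a,b),at(s,*S(b),.015).round(4)[:2]) if b else ()))
print('lip')
for a,b in [((118,265),(262,360)),((80,260),(236,385))]: print(*tri(a,b))
```

```text
block
[ 0.4689 -0.2378  0.0126] 0.0009 [ 0.4693 -0.2377] [ 0.4644 -0.2306]
[ 0.4531 -0.3284  0.011 ] 0.0024 [ 0.4543 -0.3271] [ 0.4474 -0.3195]
[ 0.4115 -0.3195  0.0064] 0.0006 [ 0.4125 -0.3185] [ 0.4052 -0.3063]
[ 0.4281 -0.2286  0.0188] 0.0002 [ 0.4283 -0.2286] [ 0.4267 -0.2262]
bed
[ 0.6716 -0.024 ]
[0.6761 0.0789] [0.6766 0.0807 0.0061] 0.0027 [0.6697 0.0848]
[ 0.4762 -0.013 ] [ 0.4773 -0.0098  0.0028] 0.0025 [ 0.4731 -0.0023]
[0.4812 0.0886] [0.4816 0.0893 0.0138] 0.001 [0.4816 0.0901]
lip
[0.5223 0.0202 0.0429] 0.0056
[0.5238 0.0497 0.0466] 0.0004
```

Top crop: the orange-brown block is 90x42 mm, flat and longest, and the dark and light ones are shorter and thicker. The hold-down is at (110,200) in that crop, with its lip facing the robot. Blank is about (0.441,-0.278), long axis at 80°. The bar is about (0.559,0.0335), way in at -3°. Moving above the blank.

>>> {"fn": "play_rows", "kwargs": {"steps": [[[0.029,-0.0218,0,0,0,0,0.07],[0.029,-0.0218,0,0,0,0,0.07],[0.029,-0.0218,0,0,0,0,0.07],[0.029,-0.0218,0,0,0,0,0.07],[0.029,-0.0218,0,0,0,0,0.07],[0.029,-0.0218,0,0,0,0,0.07],[0.029,-0.0218,0,0,0,0,0.07],[0.029,-0.0218,0,0,0,0,0.07],[0.029,-0.0218,0,0,0,0,0.07],[0.029,-0.0218,0,0,0,0,0.07],[0.029,-0.0218,0,0,0,0,0.07],[0.029,-0.0218,0,0,0,0,0.07]]]}}

```text
time_s: 1.8
tool_pos: [0.4422, -0.2765, 0.1835]
tool_rot: [180.0, -0.0, 16.0]
force: [0.6, -1.2, -0.1]
grip_width: 0.0702
grasp_force: 0.0
```

>>> {"fn": "play_rows", "kwargs": {"steps": [[[0,0,0,0,0,-0.14,0.07],[0,0,0.01,0,0,-0.14,0.07],[0,0,0.01,0,0,-0.14,0.07],[0,0,0.01,0,0,-0.14,0.07],[0,0,0.01,0,0,-0.14,0.07],[0,0,0.01,0,0,-0.14,0.07],[0,0,0.01,0,0,-0.14,0.07],[0,0,0.01,0,0,-0.14,0.07],[0,0,0,0,0,0,0.07],[0,0,0,0,0,0,0.07]]]}}

```text
time_s: 2.8
tool_pos: [0.4415, -0.2777, 0.1134]
tool_rot: [180.0, 0.0, 80.0]
force: [-1.0, -0.2, -0.8]
grip_width: 0.0698
grasp_force: 0.0
```

>>> {"fn": "play_rows", "kwargs": {"steps": [[[0,0,0.03,0,0,0,0.07],[0,0,0.03,0,0,0,0.07],[0,0,0.02,0,0,0,0.07],[0,0,0,0,0,0,0.07]]]}}

```text
time_s: 3.2
tool_pos: [0.4396, -0.2766, 0.0311]
tool_rot: [-179.8, -0.1, 80.0]
force: [0.5, -0.3, -0.2]
grip_width: 0.0701
grasp_force: 0.0
```

Run:
```python
from h import *
c=read_camera('top');s=read_camera('scene')
a=cv2.resize(c['frame'][215:300,205:315],(600,464),interpolation=2)
b=cv2.resize(s['frame'][180:250,270:350],(600,525),interpolation=2)
cv2.imwrite('pics/g.png',cv2.resize(np.vstack([a,b]),(364,600))[:,:,::-1])
```

```text
(no output)
```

View pics/g.png

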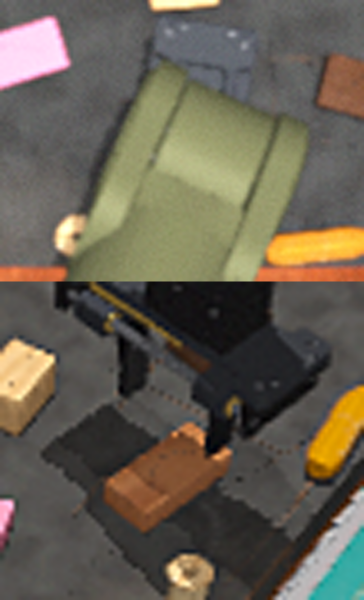

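The scene shows the open fingers straddling the block. The near fingertip is at crop (215,450) and the block centre at (165,480). I'll compare these with projections.

Run:
```python
from h import *
s=read_camera('scene');p=np.array(get_obs()['tool_pos']);print(p)
y=np.array([.985,-.174,0]);x=np.array([.174,.985,0])
cr=lambda P:((proj(s,P)-[270,180])*[600/80*364/600,525/70*600/989]+[0,464*600/989]).round()
for k in(-.035,.035):print('tip',cr(p+k*y))
ctr=np.array([.441,-.278,.022])
for a,b in((1,1),(1,-1),(-1,-1),(-1,1)):print('corner',cr(ctr+a*.045*x+b*.021*y))
for q in silhouettes('scene','blank_center')[:3]:
  v,u=np.nonzero(q['pixels']);print(q['p'],u.mean(),v.mean())
```

```text
[ 0.44259555 -0.27831394  0.03472185]
tip [203. 472.]
tip [131. 419.]
corner [103. 475.]
corner [146. 507.]
corner [230. 443.]
corner [187. 412.]
0.85 262.54347826086956 238.57608695652175
0.79 185.5 203.25342465753425
0.73 306.07941176470587 222.58235294117648
```

Run:
```python
from h import *
s=read_camera('scene');p=np.array(get_obs()['tool_pos']);p=np.array([.4412,-.2777,.0335])
b=cv2.resize(s['frame'][185:240,280:335],(600,600),interpolation=2)[:,:,::-1]
b=np.clip(b.astype(float)*2.2,0,255).astype(np.uint8)
y=np.array([.985,-.174,0]);x=np.array([.174,.985,0])
cr=lambda P:tuple(int(t) for t in (proj(s,P)-[279.5,184.5])*600/55)
for k in(-.035,.035):
  for m in(-.0095,.0095):
    cv2.circle(b,cr(p+k*y+m*x),4,(0,0,255),-1)
    cv2.line(b,cr(p+k*y+m*x),cr(p+k*y+m*x+[0,0,.04]),(0,0,255),1)
ctr=np.array([.441,-.278,.022])
q=[cr(ctr+a*.045*x+e*.021*y) for a,e in((1,1),(1,-1),(-1,-1),(-1,1))]
cv2.polylines(b,[np.array(q)],True,(0,255,0),1)
cv2.imwrite('pics/z.png',b)
```

```text
(no output)
```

View pics/z.png

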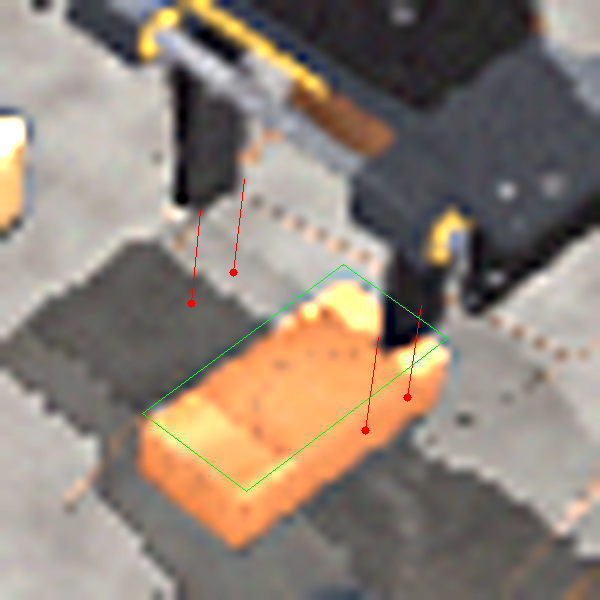

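The image puts both fingertips about 7 px above where they are predicted, while the block itself agrees within about 1.5 px. So I'll go down in small steps and watch the force.

>>> {"fn": "play_rows", "kwargs": {"steps": [[[0,0,0.005,0,0,0,0.07],[0,0,0.004,0,0,0,0.07],[0,0,0,0,0,0,0.07]]]}}

```text
time_s: 3.75
tool_pos: [0.4409, -0.2774, 0.0236]
tool_rot: [-179.9, -0.0, 80.1]
force: [-0.5, 0.2, 0.7]
grip_width: 0.07
grasp_force: 0.0
```

```bash
cat > st.py <<'E'
from h import *
o=[get_obs() for _ in range(3)]
for k in o:print(k['time_s'],np.round(k['tool_pos'],4),np.round(k['force'],1),np.round(k['qpos'],2))
E
python3 st.py
python3 - <<'E'
from h import *
t=read_camera('top')
p=np.array([.441,-.278,.0])
# projected locations of points over the tool axis in top view
for z in(0,.1,.2,.3):print(z,proj(t,p+[0,0,z]).round(1))
cv2.imwrite('pics/t3.png',cv2.resize(t['frame'][200:290,215:315],(667,600),interpolation=2)[:,:,::-1])
E
```

```text
3.75 [ 0.4409 -0.2774  0.0236] [-0.5  0.2  0.7] [ 51.83  12.55 -24.79 110.93   6.18  57.85  14.4 ]
3.75 [ 0.4409 -0.2774  0.0236] [-0.5  0.2  0.7] [ 51.83  12.55 -24.79 110.93   6.18  57.85  14.4 ]
3.75 [ 0.4409 -0.2774  0.0236] [-0.5  0.2  0.7] [ 51.83  12.55 -24.79 110.93   6.18  57.85  14.4 ]
0 [259.6 259.3]
0.1 [260.4 260.3]
0.2 [261.5 261.5]
0.3 [262.8 263.1]
```

View pics/t3.png

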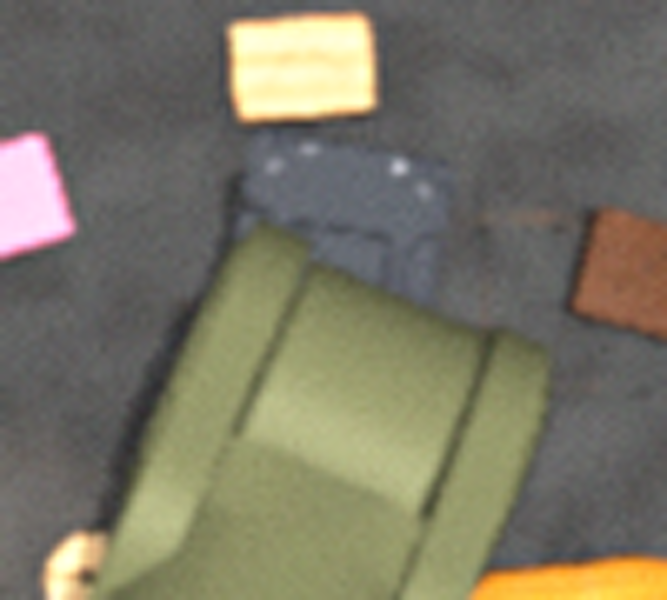

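The top view shows the gripper body (245–445, 142) centred as predicted, so the horizontal position is right. I'll carry on down between the block's sides.

>>> {"fn": "play_rows", "kwargs": {"steps": [[[0,0,0.006,0,0,0,0.07],[0,0,0.006,0,0,0,0.07],[0,0,0.005,0,0,0,0.07],[0,0,0,0,0,0,0.07],[0,0,0,0,0,0,0.07]]]}}

```text
time_s: 4.3
tool_pos: [0.4413, -0.2775, 0.0069]
tool_rot: [-180.0, -0.0, 80.1]
force: [0.0, 0.9, 0.0]
grip_width: 0.0699
grasp_force: 0.0
```

```bash
python3 st.py
python3 - <<'E'
from h import *
s=read_camera('scene');p=np.array([.4412,-.2777,.006])
b=cv2.resize(s['frame'][185:240,280:335],(600,600),interpolation=2)[:,:,::-1]
b=np.clip(b.astype(float)*2.2,0,255).astype(np.uint8)
y=np.array([.985,-.174,0]);x=np.array([.174,.985,0])
cr=lambda P:tuple(int(t) for t in (proj(s,P)-[279.5,184.5])*600/55)
for k in(-.042,.042): cv2.circle(b,cr(p+k*y),5,(0,0,255),-1)
cv2.imwrite('pics/z2.png',b)
E
```

```text
4.3 [ 0.4413 -0.2775  0.0069] [0.  0.9 0. ] [ 51.56  13.85 -24.63 111.67   6.91  55.93  13.83]
4.3 [ 0.4413 -0.2775  0.0069] [0.  0.9 0. ] [ 51.56  13.85 -24.63 111.67   6.91  55.93  13.83]
4.3 [ 0.4413 -0.2775  0.0069] [0.  0.9 0. ] [ 51.56  13.85 -24.63 111.67   6.91  55.93  13.83]
```

View pics/z2.png

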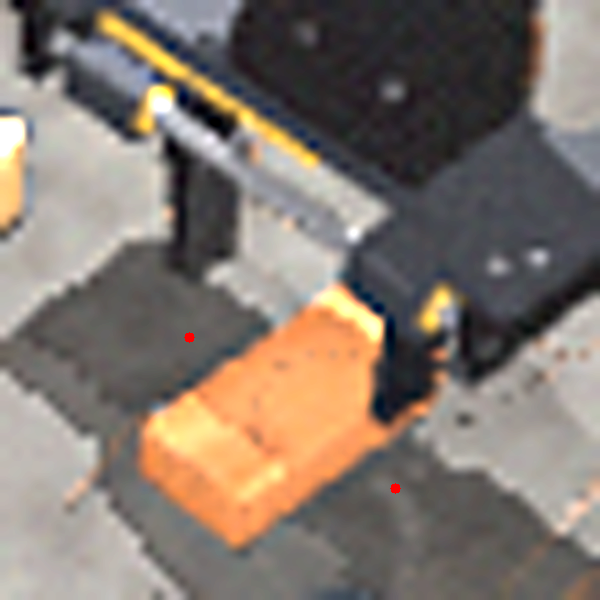

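The tips still look about 28 mm too high, with no contact. Closing gently is the safe test of which is right.

>>> {"fn": "play_rows", "kwargs": {"steps": [[[0,0,0,0,0,0,0.03],[0,0,0,0,0,0,0.03],[0,0,0,0,0,0,0.03],[0,0,0,0,0,0,0.03],[0,0,0,0,0,0,0.03]]], "force": 8}}

```text
time_s: 4.85
tool_pos: [0.4415, -0.2777, 0.0072]
tool_rot: [180.0, 0.0, 80.1]
force: [0.1, 0.0, 0.3]
grip_width: 0.038
grasp_force: 0.0
```

Fingers closed to 38 mm with no force, so they are above the block and the real height is greater than reported. Opening and going down with care.

>>> {"fn": "play_rows", "kwargs": {"steps": [[[0,0,0,0,0,0,0.07],[0,0,0,0,0,0,0.07],[0,0,0,0,0,0,0.07],[0,0,0,0,0,0,0.07],[0,0,0.004,0,0,0,0.07],[0,0,0.004,0,0,0,0.07],[0,0,0.003,0,0,0,0.07],[0,0,0,0,0,0,0.07]]]}}

```text
time_s: 5.65
tool_pos: [0.4409, -0.2773, -0.0046]
tool_rot: [-179.9, -0.0, 80.1]
force: [-0.2, -0.1, 0.0]
grip_width: 0.0697
grasp_force: 0.0
```

>>> {"fn": "play_rows", "kwargs": {"steps": [[[0,0,0.003,0,0,0,0.07],[0,0,0.003,0,0,0,0.07],[0,0,0,0,0,0,0.07]]]}}

```text
time_s: 5.95
tool_pos: [0.4411, -0.2775, -0.0104]
tool_rot: [-180.0, -0.0, 80.1]
force: [-0.5, -0.0, -1.0]
grip_width: 0.0699
grasp_force: 0.0
```

>>> {"fn": "play_rows", "kwargs": {"steps": [[[0,0,0.003,0,0,0,0.07],[0,0,0.002,0,0,0,0.07],[0,0,0,0,0,0,0.07]]]}}

```text
time_s: 6.25
tool_pos: [0.4412, -0.2775, -0.0152]
tool_rot: [-180.0, -0.0, 80.2]
force: [-0.1, -0.1, 1.0]
grip_width: 0.0699
grasp_force: 0.0
```

>>> {"fn": "play_rows", "kwargs": {"steps": [[[0,0,0.003,0,0,0,0.07],[0,0,0,0,0,0,0.07]]]}}

```text
time_s: 6.45
tool_pos: [0.4411, -0.2775, -0.0182]
tool_rot: [-180.0, -0.0, 80.1]
force: [-0.7, -0.1, -0.1]
grip_width: 0.0701
grasp_force: 0.0
```

>>> {"fn": "play_rows", "kwargs": {"steps": [[[0,0,0.002,0,0,0,0.07],[0,0,0,0,0,0,0.07]]]}}

```text
time_s: 6.65
tool_pos: [0.4413, -0.2776, -0.0201]
tool_rot: [-180.0, -0.0, 80.1]
force: [0.6, -0.4, 0.0]
grip_width: 0.07
grasp_force: 0.0
```

>>> {"fn": "play_rows", "kwargs": {"steps": [[[0,0,0.002,0,0,0,0.07],[0,0,0,0,0,0,0.07]]]}}

```text
time_s: 6.85
tool_pos: [0.4413, -0.2776, -0.0221]
tool_rot: [-180.0, -0.0, 80.1]
force: [-0.1, 0.3, 0.3]
grip_width: 0.0702
grasp_force: 0.0
```

>>> {"fn": "play_rows", "kwargs": {"steps": [[[0,0,0.002,0,0,0,0.07],[0,0,0,0,0,0,0.07]]]}}

```text
time_s: 7.05
tool_pos: [0.4413, -0.2776, -0.0241]
tool_rot: [-180.0, -0.0, 80.1]
force: [0.2, 0.2, 0.3]
grip_width: 0.0699
grasp_force: 0.0
```

>>> {"fn": "play_rows", "kwargs": {"steps": [[[0,0,0.002,0,0,0,0.07],[0,0,0,0,0,0,0.07]]]}}

```text
time_s: 7.25
tool_pos: [0.4412, -0.2776, -0.0261]
tool_rot: [-180.0, -0.0, 80.1]
force: [0.2, -0.3, 0.4]
grip_width: 0.0697
grasp_force: 0.0
```

>>> {"fn": "play_rows", "kwargs": {"steps": [[[0,0,0.0015,0,0,0,0.07],[0,0,0,0,0,0,0.07]]]}}

```text
time_s: 7.45
tool_pos: [0.4413, -0.2776, -0.0276]
tool_rot: [-180.0, -0.0, 80.1]
force: [0.5, -0.2, -0.2]
grip_width: 0.0704
grasp_force: 0.0
```

>>> {"fn": "play_rows", "kwargs": {"steps": [[[0,0,0.0015,0,0,0,0.07],[0,0,0,0,0,0,0.07]]]}}

```text
time_s: 7.65
tool_pos: [0.4413, -0.2776, -0.029]
tool_rot: [-180.0, -0.0, 80.1]
force: [-1.0, -0.3, -0.1]
grip_width: 0.07
grasp_force: 0.0
```

>>> {"fn": "play_rows", "kwargs": {"steps": [[[0,0,0.0015,0,0,0,0.07],[0,0,0,0,0,0,0.07]]]}}

```text
time_s: 7.85
tool_pos: [0.4413, -0.2776, -0.0305]
tool_rot: [-180.0, -0.0, 80.1]
force: [-0.4, -0.1, 0.2]
grip_width: 0.0703
grasp_force: 0.0
```

>>> {"fn": "play_rows", "kwargs": {"steps": [[[0,0,0.0015,0,0,0,0.07],[0,0,0,0,0,0,0.07]]]}}

```text
time_s: 8.05
tool_pos: [0.4413, -0.2776, -0.032]
tool_rot: [-180.0, -0.0, 80.1]
force: [-0.3, -0.5, 0.4]
grip_width: 0.0704
grasp_force: 0.0
```

```bash
python3 st.py|head -1
python3 - <<'E'
from h import *
s=read_camera('scene');p=np.array([.4412,-.2777,.0])
b=cv2.resize(s['frame'][185:240,280:335],(600,600),interpolation=2)[:,:,::-1]
b=np.clip(b.astype(float)*2.2,0,255).astype(np.uint8)
y=np.array([.985,-.174,0])
cr=lambda P:tuple(int(t) for t in (proj(s,P)-[279.5,184.5])*600/55)
for k in(-.042,.042):
  for z in(0,-.03): cv2.circle(b,cr(p+k*y+[0,0,z]),5,(0,0,255),-1)
cv2.imwrite('pics/z3.png',b)
E
```

```text
8.05 [ 0.4413 -0.2776 -0.032 ] [-0.3 -0.5  0.4] [ 50.8   17.06 -24.05 113.17   8.79  51.52  12.35]
```

View pics/z3.png

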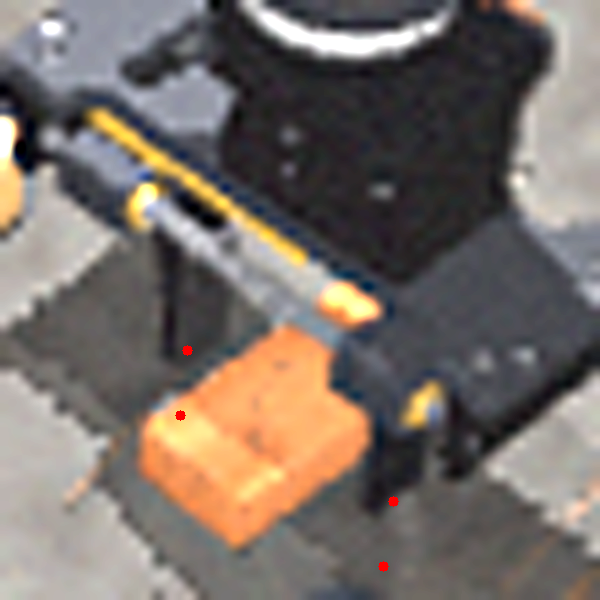

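Tips are now beside the block at bench level, (195,360) and (393,505), straddling its middle. Reported z reads about 31 mm low. Gripping.

>>> {"fn": "play_rows", "kwargs": {"steps": [[[0,0,0,0,0,0,0.03],[0,0,0,0,0,0,0.03],[0,0,0,0,0,0,0.03],[0,0,0,0,0,0,0.03],[0,0,0,0,0,0,0.03],[0,0,0,0,0,0,0.03]]], "force": 30}}

```text
time_s: 8.7
tool_pos: [0.4414, -0.2777, -0.0318]
tool_rot: [-180.0, 0.0, 80.1]
force: [-0.1, -0.4, 1.7]
grip_width: 0.0417
grasp_force: 30.0
```

>>> {"fn": "play_rows", "kwargs": {"steps": [[[0,0,-0.02,0,0,0,0.03],[0,0,-0.02,0,0,0,0.03],[0,0,-0.02,0,0,0.121,0.03],[0,0,0,0,0,0.121,0.03],[0,0,0,0,0,0.121,0.03],[0,0,0,0,0,0.121,0.03],[0,0,0,0,0,0.121,0.03],[0,0,0,0,0,0.121,0.03],[0,0,0,0,0,0.121,0.03],[0,0,0,0,0,0.121,0.03],[0,0,0,0,0,0.121,0.03],[0,0,0,0,0,0.121,0.03]]]}}

```text
time_s: 9.9
tool_pos: [0.4413, -0.2775, 0.028]
tool_rot: [-180.0, 0.0, 10.5]
force: [0.6, -0.3, -0.3]
grip_width: 0.0415
grasp_force: 29.9
```

>>> {"fn": "play_rows", "kwargs": {"steps": [[[0,0,0,0,0,0.121,0.03],[0,0,0,0,0,0.121,0.03],[0,0,0,0,0,0,0.03]]]}}

```text
time_s: 10.2
tool_pos: [0.4413, -0.2776, 0.028]
tool_rot: [180.0, 0.0, -3.1]
force: [-0.4, -0.2, -0.1]
grip_width: 0.0415
grasp_force: 30.0
```

>>> {"fn": "play_rows", "kwargs": {"steps": [[[0.0006,-0.03,0,0,0,0,0.03],[0.0006,-0.03,0,0,0,0,0.03],[0.0006,-0.03,0,0,0,0,0.03],[0.0006,-0.03,0,0,0,0,0.03],[0.0006,-0.03,0,0,0,0,0.03],[0.0006,-0.03,0,0,0,0,0.03],[0.0006,-0.03,0,0,0,0,0.03],[0.0006,-0.03,0,0,0,0,0.03],[0.0006,-0.03,0,0,0,0,0.03],[0.0006,-0.03,0,0,0,0,0.03],[0,-0.0167,0,0,0,0,0.03],[0,0,0,0,0,0,0.03]]]}}

```text
time_s: 11.4
tool_pos: [0.4642, 0.0412, 0.0283]
tool_rot: [-179.9, -0.0, -2.6]
force: [-0.2, 0.4, 0.2]
grip_width: 0.0418
grasp_force: 30.0
```

```bash
python3 st.py|head -1
python3 - <<'E'
from h import *
t=read_camera('top');s=read_camera('scene')
# reference bed frame
f=np.array([.9986,-.0523,0]);l=np.array([.0523,.9986,0]);B=np.array([.5588,.0335,.015])
o=np.array(get_obs()['tool_pos'])
def draw(c,box,sc):
  im=cv2.resize(c['frame'][box[1]:box[3],box[0]:box[2]],None,fx=sc,fy=sc,interpolation=2)[:,:,::-1].copy()
  im=np.clip(im*1.5,0,255).astype(np.uint8)
  pr=lambda P:tuple(int(k) for k in (proj(c,P)-np.array(box[:2])+.5)*sc)
  cv2.polylines(im,[np.array([pr(B+a*f+b*l) for a,b in((-.08,-.05),(.115,-.05),(.115,.05),(-.08,.05))])],True,(0,0,255),1)
  cv2.line(im,pr(B-.16*f),pr(B),(255,0,0),1)
  C=np.array([o[0],o[1],o[2]+.032]);
  cv2.polylines(im,[np.array([pr(C+[0,0,.022]+a*f+b*l) for a,b in((-.045,-.021),(.045,-.021),(.045,.021),(-.045,.021))])],True,(0,255,0),1)
  return cv2.resize(im,(400,500))
cv2.imwrite('pics/p.png',np.hstack([draw(t,(110,170,190,270),5),draw(s,(175,220,255,320),5)]))
E
```

```text
11.4 [0.4642 0.0412 0.0283] [-0.2  0.4  0.2] [  22.56    6.02  -31.99  117.72    3.73   57.19 -103.92]
```

View pics/p.png

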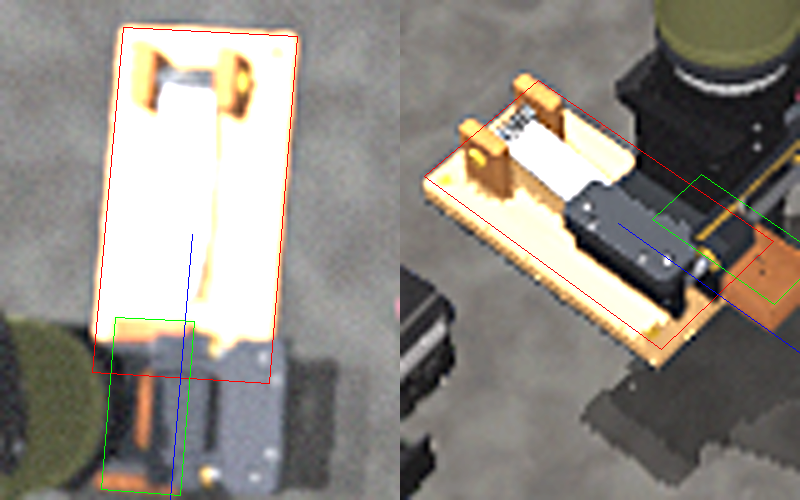

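Top half: the blank sits where predicted, at (100–200, 320–490). Scene half: the orange blank at (770,290) looks lower than drawn, so the height error may vary with pose. I'll measure the held blank numerically in both views.

```bash
cat > m.py <<'E'
from h import *
def orange(c,box):
    f=c['frame'].astype(np.uint8)
    h=cv2.cvtColor(f,cv2.COLOR_RGB2HSV)
    m=(h[...,0]<15)&(h[...,1]>90)&(h[...,2]>60)
    k=np.zeros_like(m);k[box[1]:box[3],box[0]:box[2]]=m[box[1]:box[3],box[0]:box[2]]
    return k
E
python3 - <<'E'
from m import *
t=read_camera('top');s=read_camera('scene')
for n,c,b in(('top',t,(120,225,165,280)),('scene',s,(228,250,285,300))):
    m=orange(c,b);v,u=np.nonzero(m);print(n,u.min(),v.min(),u.max(),v.max())
    for r in range(v.min(),v.max()+1):print(r,''.join('#' if m[r,k] else '.' for k in range(u.min(),u.max()+1)))
    for q in silhouettes(n,'blank_center'):print(q['p'],q['extent'])
E
```

```text
top 129 225 164 268
225 .....................##.............
226 #....................#..............
227 .....................#..............
228 .....................#..............
229 ....................##..............
230 ....................................
231 ....................................
232 ....................................
233 ....................................
234 .....######.........................
235 .....###########.####...............
236 .....####################...........
237 ....#########......................#
238 ........###..................#......
239 ....................................
240 ....................................
241 ....................................
242 ....................................
243 ....................................
244 ...........##.......................
245 ..........###.......................
246 ..........###.......................
247 ..........###.......................
248 ..........###.......................
249 ..........###.......................
250 ..........###.......................
251 .........#
[... 1223 characters left out ...]
.###################
275 ............###################
276 ............###################
277 ......#.....##################.
278 ........#...#################..
279 .........#..################...
280 .............##############....
281 ...............###########.....
282 ................#########......
283 .................#######.......
284 ...................####........
285 ....................###........
286 ...............................
287 ...............................
288 ...............................
289 ...............................
290 ...............................
291 #..............................
0.86 [170.1, 194.9, 201.9, 211.5]
0.55 [239.5, 266.1, 258.9, 285.8]
```

Run:
```python
from m import *
from scipy.optimize import least_squares
t=read_camera('top');s=read_camera('scene');o=get_obs();print(o['time_s'])
obs=[(t,(1,1,1),(133.2,233.5)),(t,(-1,1,1),(129.3,265)),(t,(1,-1,-1),(154.5,236)),(t,(-1,-1,-1),(146.3,268.7)),
 (s,(-1,-1,1),(259,270.8)),(s,(-1,1,-1),(249.5,286)),(s,(-1,-1,-1),(259,276.5))]
def f(p,full=False):
    x,y,z,a=p;c,q=np.cos(a),np.sin(a);r=[]
    for cam,(i,j,k),uv in obs:
        dx,dy=i*.045,j*.021
        r+=list(proj(cam,[x+c*dx-q*dy,y+q*dx+c*dy,z+k*.011])-uv)
    return np.array(r)
for fixz in (None,):
    r=least_squares(f,[.464,.041,.05,-.05],loss='soft_l1');print(r.x.round(4),r.fun.round(1))
# whole-scene check: where the TCP says
```

```text
11.8
[ 0.463   0.036   0.0713 -0.1352] [ 1.4 -0.7 -0.2  2.1 -2.3 -0.6  0.6  0.4  0.3  1.  -0.9 -0.7  0.1 -0.1]
```

The fit puts the held blank's bottom at z ≈ 0.060, which agrees with a 32 mm height offset, and it is centred within a few mm. Lowering to the bed front by feel.

>>> {"fn": "play_rows", "kwargs": {"steps": [[[0,0.001,0.012,0,0,0,0.03],[0,0,0.012,0,0,0,0.03],[0,0,0.012,0,0,0,0.03],[0,0,0,0,0,0,0.03]]]}}

```text
time_s: 12.2
tool_pos: [0.4618, 0.0372, -0.0104]
tool_rot: [-180.0, 0.3, -3.0]
force: [-1.5, 0.1, -0.7]
grip_width: 0.0415
grasp_force: 30.0
```

>>> {"fn": "play_rows", "kwargs": {"steps": [[[0,0,0.003,0,0,0,0.03],[0,0,0,0,0,0,0.03]]]}}

```text
time_s: 12.4
tool_pos: [0.4641, 0.0374, -0.0111]
tool_rot: [-180.0, 0.0, -3.0]
force: [0.6, -0.1, -0.1]
grip_width: 0.0418
grasp_force: 30.0
```

>>> {"fn": "play_rows", "kwargs": {"steps": [[[0,0,0.002,0,0,0,0.03],[0,0,0,0,0,0,0.03]]]}}

```text
time_s: 12.6
tool_pos: [0.4644, 0.0373, -0.0128]
tool_rot: [180.0, -0.0, -3.0]
force: [-0.6, 0.6, -1.3]
grip_width: 0.0417
grasp_force: 30.0
```

>>> {"fn": "play_rows", "kwargs": {"steps": [[[0,0,0.0015,0,0,0,0.03],[0,0,0,0,0,0,0.03]]]}}

```text
time_s: 12.8
tool_pos: [0.4642, 0.0372, -0.0144]
tool_rot: [180.0, -0.0, -3.0]
force: [-0.2, -0.2, -0.6]
grip_width: 0.0415
grasp_force: 30.0
```

>>> {"fn": "play_rows", "kwargs": {"steps": [[[0,0,0.0015,0,0,0,0.03],[0,0,0,0,0,0,0.03]]]}}

```text
time_s: 13.0
tool_pos: [0.4641, 0.0372, -0.016]
tool_rot: [180.0, 0.0, -3.0]
force: [0.3, -0.5, -0.1]
grip_width: 0.0417
grasp_force: 30.0
```

>>> {"fn": "play_rows", "kwargs": {"steps": [[[0,0,0.001,0,0,0,0.03],[0,0,0,0,0,0,0.03]]]}}

```text
time_s: 13.2
tool_pos: [0.4643, 0.0373, -0.0168]
tool_rot: [180.0, -0.0, -3.0]
force: [0.2, -0.7, -1.0]
grip_width: 0.0417
grasp_force: 30.0
```

>>> {"fn": "play_rows", "kwargs": {"steps": [[[0,0,0.001,0,0,0,0.03],[0,0,0,0,0,0,0.03]]]}}

```text
time_s: 13.4
tool_pos: [0.4642, 0.0372, -0.017]
tool_rot: [180.0, 0.0, -3.0]
force: [-4.5, -0.4, 8.4]
grip_width: 0.0417
grasp_force: 30.0
```

>>> {"fn": "play_rows", "kwargs": {"steps": [[[0,0,0.001,0,0,0,0.03],[0,0,0,0,0,0,0.03]]]}}

```text
time_s: 13.6
tool_pos: [0.4642, 0.0372, -0.0172]
tool_rot: [179.9, 0.0, -3.1]
force: [-7.2, -0.8, 15.8]
grip_width: 0.042
grasp_force: 30.0
```

Bed contact is at reading -0.017, and the 15 mm step matches. Lifting a hair, then pushing in.

>>> {"fn": "play_rows", "kwargs": {"steps": [[[0,0,-0.0026,0,0,0,0.03],[0.01,0,0,0,0,0,0.03],[0.01,0,0,0,0,0,0.03],[0.01,0,0,0,0,0,0.03],[0,0,0,0,0,0,0.03]]]}}

```text
time_s: 14.1
tool_pos: [0.496, 0.0357, -0.0164]
tool_rot: [-179.9, -0.1, -3.1]
force: [0.1, -0.1, -0.6]
grip_width: 0.0414
grasp_force: 30.0
```

>>> {"fn": "play_rows", "kwargs": {"steps": [[[0.008,0,0,0,0,0,0.03],[0.008,0,0,0,0,0,0.03],[0,0,0,0,0,0,0.03]]]}}

```text
time_s: 14.4
tool_pos: [0.5031, 0.0351, -0.0171]
tool_rot: [179.9, 0.9, -3.0]
force: [-16.5, 0.8, 16.1]
grip_width: 0.0418
grasp_force: 30.0
```

>>> {"fn": "play_rows", "kwargs": {"steps": [[[0.006,0,0,0,0,0,0.03],[0.006,0,0,0,0,0,0.03],[0,0,0,0,0,0,0.03]]]}}

```text
time_s: 14.7
tool_pos: [0.5109, 0.0348, -0.0176]
tool_rot: [179.8, 1.3, -3.0]
force: [-25.8, 1.2, 24.2]
grip_width: 0.0417
grasp_force: 30.0
```

Force is up: under the push the arm gives and presses the nose into the bed. Easing up by 3 mm and correcting the pitch.

>>> {"fn": "play_rows", "kwargs": {"steps": [[[0,0,-0.0025,0,0.02,0,0.03],[0,0,0,0,0,0,0.03],[0,0,0,0,0,0,0.03]]]}}

```text
time_s: 15.0
tool_pos: [0.5129, 0.0347, -0.0171]
tool_rot: [179.9, -0.1, -3.0]
force: [-12.6, 2.1, 1.2]
grip_width: 0.0416
grasp_force: 30.0
```

>>> {"fn": "play_rows", "kwargs": {"steps": [[[0.004,0,-0.0002,0,0.002,0,0.03],[0.004,0,-0.0002,0,0.002,0,0.03],[0,0,0,0,0,0,0.03]]]}}

```text
time_s: 15.3
tool_pos: [0.5286, 0.0337, -0.0145]
tool_rot: [180.0, -1.2, -3.0]
force: [-2.7, -0.4, -5.0]
grip_width: 0.0419
grasp_force: 30.0
```

>>> {"fn": "play_rows", "kwargs": {"steps": [[[0.004,0,0,0,0,0,0.03],[0.004,0,0,0,0,0,0.03],[0,0,0,0,0,0,0.03]]]}}

```text
time_s: 15.6
tool_pos: [0.5382, 0.0331, -0.0134]
tool_rot: [180.0, -1.3, -3.1]
force: [-1.8, -1.2, -6.2]
grip_width: 0.0417
grasp_force: 30.0
```

Past the bar with the arm on top. A last 8 mm, then level, settle onto the bed and release.

>>> {"fn": "play_rows", "kwargs": {"steps": [[[0.004,0,0,0,-0.01,0,0.03],[0.004,0,0.001,0,-0.012,0,0.03],[0,0,0.001,0,0,0,0.03],[0,0,0.0005,0,0,0,0.03],[0,0,0,0,0,0,0.03]]]}}

```text
time_s: 16.1
tool_pos: [0.5484, 0.0327, -0.0145]
tool_rot: [-180.0, -0.4, -3.1]
force: [2.0, -1.5, -4.1]
grip_width: 0.0419
grasp_force: 30.0
```

>>> {"fn": "play_rows", "kwargs": {"steps": [[[0,0,0.001,0,-0.006,0,0.03],[0,0,0.001,0,0,0,0.03],[0,0,0,0,0,0,0.03]]]}}

```text
time_s: 16.4
tool_pos: [0.5468, 0.033, -0.0171]
tool_rot: [-180.0, 0.2, -3.0]
force: [2.3, 0.6, -5.0]
grip_width: 0.0414
grasp_force: 30.0
```

>>> {"fn": "play_rows", "kwargs": {"steps": [[[0,0,0,0,0,0,0.05],[0,0,0,0,0,0,0.06],[0,0,0,0,0,0,0.066],[0,0,0,0,0,0,0.066],[0,0,0,0,0,0,0.066]]]}}

```text
time_s: 16.9
tool_pos: [0.5461, 0.033, -0.0172]
tool_rot: [180.0, 0.2, -3.0]
force: [0.6, 0.1, 0.7]
grip_width: 0.0649
grasp_force: 0.0
```

>>> {"fn": "play_rows", "kwargs": {"steps": [[[0,0,-0.005,0,0,0,0.066],[0,0,-0.01,0,0,0,0.066],[0,0,-0.02,0,0,0,0.066],[0,0,-0.03,0,0,0,0.066],[0,0,-0.04,0,0,0,0.066],[0,0,-0.04,0,0,0,0.066],[0,0,0,0,0,0,0.066]]]}}

```text
time_s: 17.6
tool_pos: [0.5512, 0.0336, 0.1348]
tool_rot: [-180.0, -0.5, -3.0]
force: [-0.3, -0.0, 0.1]
grip_width: 0.066
grasp_force: 0.0
```

>>> {"fn": "play_rows", "kwargs": {"steps": [[[0,0.04,-0.01,0,0,0,0.066],[0,0.04,-0.01,0,0,0,0.066],[0,0.04,0,0,0,0,0.066],[0,0.04,0,0,0,0,0.066],[0,0.04,0,0,0,0,0.066],[0,0.04,0,0,0,0,0.066],[0,0.04,0,0,0,0,0.066],[0,0,0,0,0,0,0.066],[0,0,0,0,0,0,0.066]]]}}

```text
time_s: 18.5
tool_pos: [0.5314, -0.2476, 0.1475]
tool_rot: [-180.0, 0.2, -3.2]
force: [0.0, 0.2, 1.1]
grip_width: 0.0662
grasp_force: 0.0
```

```bash
python3 st.py|head -1
python3 - <<'E'
from m import *
f=np.array([.9986,-.0523,0]);l=np.array([.0523,.9986,0]);B=np.array([.5588,.0335,.015])
for n,b in(('top',(118,185,175,260)),('scene',(190,235,260,295))):
    c=read_camera(n);m=orange(c,b);v,u=np.nonzero(m);print(n,u.min(),v.min())
    for r in range(v.min(),v.max()+1):print(r,''.join('#' if m[r,k] else '.' for k in range(u.min(),u.max()+1)))
    for i,j in((-1,1),(-1,-1),(1,-1),(1,1)):print((i,j),proj(c,B+(-.012+i*.045)*f+j*.021*l+[0,0,.022]).round(1))
    for t in('hold_arm','blank_center'):
        for q in silhouettes(n,t):print(t,round(q['p'],2),q['extent'])
E
```

```text
18.5 [ 0.5314 -0.2476  0.1475] [0.  0.2 1.1] [ 39.55  13.11 -19.9   94.54   4.67  73.4  -74.43]
top 129 185
185 ..........##............#..#............
186 ..........##............#..#...#........
187 ..........###...........#..#...#........
188 ..........##............#.###..#........
189 .........###...............##.#.........
190 ...#.....###............#.#####.........
191 ...#......##............######..........
192 ...#....................#######........#
193 ...........................###.........#
194 .......................................#
195 ...#...................................#
196 .......................................#
197 ........................................
198 ........................................
199 ........................................
200 ........................................
201 ..#.....................................
202 ..#.....................................
203 ......................................#.
204 ..#....................#................
205 ..#....................#................
206 .......................####...........#.
20
[... 5219 characters left out ...]
..........
285 .........................#...............................
286 .........................................................
287 .........................................................
288 .........................................................
289 .........................................................
290 .......................................#.................
(-1, 1) [227.3 274.4]
(-1, -1) [236.8 265.4]
(1, -1) [214.5 249.9]
(1, 1) [204.9 258.4]
hold_arm 0.53 [194.9, 243.2, 227.3, 263.1]
blank_center 0.89 [170.7, 193.9, 201.5, 212.4]
blank_center 0.75 [204.1, 252.4, 237.9, 279.2]
blank_center 0.65 [252.3, 223.5, 271.7, 254.3]
blank_center 0.5 [341.0, 167.0, 369.6, 179.2]
```

The blank's outlines match the target pose within about 1 px in both views, the gripper is clear, and 18.5 s are used. Handing in.

```bash
python3 -c "
from cell import *
print(sign_off())"
```

```text
the job is handed in; nothing more can be done
None
```

I tucked the orange-brown 90 mm blank under the hold-down's arm and let go, then handed the job in at about 18.6 s. Both cameras put it on the bed with its centre about 12 mm before the bar, within a few mm of the middle line; the arm angle was not measured and no verdict came back.

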